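Dress the coppersmith's display tray

ROBOT

A 6-joint arm with a two-finger parallel gripper is mounted at the origin on the work surface. World frame = base frame: x ahead of the robot, y to its left, z up, the work surface at z = 0. Lengths are in m, angles in rad, forces in N, time in s.
With the tool pointing down it reaches from about 0.35 to 0.925 m from the base axis. Payload 6.4 kg.
Tool frame: the origin (TCP) lies at the very end of the fingers, on their centre line; the grasp point (between the pads) lies 19 mm behind it; z points along the fingers, y is the line along which they close (so a half turn about z gives the same grasp; the last joint's range is limited). The gripper opens to 94 mm and grips with 3 to 60 N. Pads are 16 mm wide; open, the fingers measure 119 mm over their backs; the gripper's body (75 mm by 177 mm) begins 78 mm behind the grasp point.
Start: joints at [-1.385, 0.245, 1.558, -0, 1.339, -0.174], TCP at [0.229, -0.608, 0.205] pointing down, gripper open.
Joint ranges: [-3.13, 3.13], [-1.02, 2.26], [0.13, 2.54], [-0.95, 4.09], [0.21, 2.88], [-2.74, 2.74]. Speed limits (rad/s): [2.57, 2.57, 3.14, 3.14, 3.14, 3.14].

INTERFACE

Orientations are given as a rotation vector (axis times angle).
In Python, from cell import read_state, cams, sign_off, finder gives the robot as it stands.
- The arm moves only by the tool servo_tool, never from a script. Its argument "motion" is a list of rows, each a list of 3 entries, a list of its own where there are three numbers: the shift along the world's x, y, z scaled (see below), then the turn, a rotation vector about the world's x, y, z scaled (see below), then the closure, from 0 (fully open) to 1 (shut). A call has 1 to 8 rows; each row shifts and turns the commanded pose from where the row before left it; what a row does not reach is not made up. The controller multiplies each number of a shift by 0.05 m and each number of a turn by 180 degrees. A row lasts 1/12 s, in which the tool goes at most 41.7 mm and 7.16 degrees, less where a joint would pass 70% of its speed; a pose out of reach is approached as far as the arm can. A call with a number of a shift or a turn outside -1 to 1 is refused whole. A call with a gripper value outside its range is refused whole. The fingers move at their own pace and stop on an object; the grip force is fixed at half the most. Time passes only in rows, so rows that do not move let the fingers close. It gives the time, the measured TCP pose, the force, the opening and the grip force at its end, in the units of the state.
- read_state(): the state, without advancing time (a new reading comes with each control period).
- cams.get_image(name): name is "scene" or "top" or "wrist"; returns (picture, depth): 384x512x3 uint8, blue, green, red; 384x512 float32, m along the optical axis (not along the pixel's ray), 0 where there is no reading.
- cams.calibration(name): a dict with "intrinsics" (3x3 intrinsics, pixels), "rvec" (rotation vector, rad) and "tvec" (3), from world to camera coordinates, as OpenCV has them. Camera axes: x right, y down, z forward; pixel columns grow to the right and rows downward; lengths in m; the calibration is good to about 2 mm. A picture is of the moment at which its call begins: read the wrist's pose just before it. calibration takes no time and is no camera call; for the wrist camera it gives the pose at the moment of the call.
- sign_off(): hands the job in; it is judged then, once.
Trained networks look in the newest picture that a camera, given by its name, has taken for a name from the list of things; names that differ only in an ending like _2 or _b are one class to them, and where a whole thing is asked for, a point or a joint stands for the part that bears it (a point fixed in the world has none). Each returns a list of dicts, best first, with "conf" (0 to 1); they miss things now and then, are a little off and sometimes report something else, mostly with a low value. They report only what shows in the picture. A call takes as long as a camera call. They do not tell look-alikes from the thing itself.
- finder.search_frame(camera, target): "rect" ([left, top, right, bottom] in pixels, round what is visible of it).
- finder.regions_of(camera, target): "mask" (384x512 bool, what is visible of it) and "rect" ([left, top, right, bottom] in pixels, round what is visible of it).
- finder.landmark_of(camera, target): "xy" ([column, row] in pixels: a listed point, or the origin of a listed thing).
The state is a dict: "t": time; "qpos": joint angles; "dq": joint speeds; "tau": joint torques, N m; "position": TCP position; "tool_rot": TCP orientation; "ft_force": force on the tool from outside, world axes, zero at the start; "wrist_torque": the same for the moment, N m; "opening": finger opening in m; "grip_force": force on a finger pad.
Only numpy, scipy, OpenCV 4.12 (cv2) and the standard library are available. Lean on these libraries where they do the work, as an engineer would, in place of code of your own. Each camera call takes 0.05 s, during which the arm holds its last target. There are 200 camera calls.

TASK

Dress the round copper tray for display, keeping to its engraved circles: stand the lidded sugar bowl in the circle between the mortar and the candlestick, the ewer in the circle directly behind the mortar, and the open cup in the circle directly behind the candlestick, with the loose domed lid seated squarely on the cup (behind means on the far side from the robot). Each piece stands upright and wholly inside its own circle. Leave the mortar and the candlestick where they stand, and do not disturb the hammer or the pot of punches.

Things in the scene. Friction and masses are not known exactly. Their poses are not given: they have to be found in the camera images.
- tray: Fixed round copper tray, 310 mm across, sloping rim 12 mm high, floor 4 mm above the table. Six thin dark engraved circles 72 mm across in two rows of three: centres at x = -47.5 mm (front row, nearer the robot) and +47.5 mm (back row), each at y = -95, 0, +95 mm. Origin: centre of its underside; z up, +x away from the robot, +y to its left, turned by up to 0.3 rad
- mortar: Brass mortar with its short pestle standing in it, one piece, 66 mm across, 93 mm high, about 0.9 kg. It stands in the left or the right circle of the tray's front row. Origin at the centre of its underside, z up
- candlestick: Brass candlestick without a candle: foot 64 mm across, slim stem, cup 40 mm across at the top, 91 mm high, about 0.6 kg. It stands in the other end circle of the front row. Origin at the centre of its underside, z up
- bowl: Silvery lidded sugar bowl (lid fixed on), round, upright side 60 mm across from 12 to 34 mm above its underside, low domed top with a 16 mm ball knob, 61 mm high in all, foot 46 mm across, about 0.22 kg; on the table at the start. Origin: centre of its underside, z up
- cup: Open round cup of silvery metal without handle, 54 mm across with an upright side, wall 3 mm (mouth 48 mm), 58 mm high, foot 46 mm across, about 0.15 kg; on the table at the start, mouth up. Origin at the centre of its underside, z up
- lid: Loose silvery lid for the cup, 39 mm high, 60 g: brim 56 mm across; tapering plug below it, 34 to 41 mm across, 6 mm deep; low dome; upright stem 14 mm thick, 15 to 35 mm above its underside, to hold it by. Lies upright on its plug on the table. Origin: centre of the plug's underside, z up; seated, it is 52 mm above the cup's origin, brim on the cup's rim
- ewer: Small closed copper ewer on the table, 119 mm high, belly 64 mm, foot 52 mm across; upright round neck 26 mm thick, 84 to 112 mm above its underside (hold it there). Spout reaches 51 mm from the axis along +x, handle 49 mm along -x, both up to 83 mm high. About 0.35 kg, turned at random; the spout may end pointing any way. Origin: centre of its underside, z up
- hammer: Bystander: hammer, 260 mm long, lying to the robot's right, outside the loose pieces. Leave it alone. Origin on the table under the middle of its handle
- punches: Bystander: copper pot, 68 mm across, 75 mm high, with steel punches standing in it up to 120 mm high, to the robot's left. Leave it alone. Origin at the centre of its underside
Not all that is in view belongs to the job. Leave any blue look-alike of the bowl alone.

How it is judged:
At the end, for the whole second after the job is handed in: Bowl, ewer and cup upright on the tray, within 14 mm of their circles' centres: bowl between mortar and candlestick, ewer behind the mortar, cup behind the candlestick; lid seated level on the cup within 7 mm; all released, at rest; mortar and candlestick within 15 mm of their start (((y of mortar in the frame of tray above 0 m and y of ewer in the frame of tray between 0.081 and 0.109 m and y of cup in the frame of tray between -0.109 and -0.081 m) or (y of mortar in the frame of tray below 0 m and y of ewer in the frame of tray between -0.109 and -0.081 m and y of cup in the frame of tray between 0.081 and 0.109 m)) and x of bowl in the frame of tray between -0.0615 and -0.0335 m and y of bowl in the frame of tray between -0.014 and 0.014 m and x of ewer in the frame of tray between 0.0335 and 0.0615 m and x of cup in the frame of tray between 0.0335 and 0.0615 m and z of bowl in the frame of tray between 0 and 0.008 m and z of ewer in the frame of tray between 0 and 0.008 m and z of cup in the frame of tray between 0 and 0.008 m and horizontal distance between lid and cup below 0.007 m and z of lid in the frame of cup between 0.049 and 0.055 m and angle between each of bowl, ewer, cup, lid, mortar, candlestick's own z axis and vertical below 0.1 rad and linear speed of each of bowl, ewer, cup, lid below 0.02 m/s and distance of each of mortar, candlestick from where it was at the start of the episode below 0.015 m); the robot touches nothing.
It fails at once if the mortar or the candlestick is shifted more than 20 mm or tipped (distance of any of mortar, candlestick from where it was at the start of the episode above 0.02 m or angle between any of mortar, candlestick's own z axis and vertical above 0.3 rad).
It fails at once if the hammer or the pot of punches is moved more than 20 mm (distance of any of hammer, punches from where it was at the start of the episode above 0.02 m).
It also fails if it takes over 99 s, if anything falls off the work surface, if the arm or the gripper's body presses on something with over 40 N, if the wrist force passes 120 N, or if a joint passes its speed limit or range.

## Working session

There is one attempt and no reset: what is moved stays moved. The work goes in short steps, Python scripts to look and compute and a tool call to move; the robot and the scene stay as the last step left them, time stands still between calls to the robot, and variables do not carry over. Pictures are saved under pics/ and viewed, at most 14 in all, crops included, and the job is handed in when it is done.

Besides the shell and the picture viewer there is one more tool, called after "Call:" as name(argument=value, ...), one argument or row to a line, values as JSON. servo_tool: Moves the arm, as the interface text tells. Its arguments: {"type":"object","properties":{"motion":{"type":"array","items":{"type":"array"}}},"required":["motion"]}

```bash
ls; mkdir -p pics
cat > h.py <<'E'
import numpy as np, cv2
from cell import read_state, cams, sign_off, finder
def cal(n):
    c=cams.calibration(n); R=cv2.Rodrigues(np.array(c["rvec"],float))[0]
    return np.array(c["intrinsics"],float),R,np.array(c["tvec"],float).ravel()
def cloud(n,depth):
    K,R,t=cal(n); v,u=np.mgrid[:384,:512]
    P=np.stack([(u-K[0,2])/K[0,0]*depth,(v-K[1,2])/K[1,1]*depth,depth],-1)
    W=(P-t)@R; W[depth<=0]=np.nan
    return W
def pix(n,p):
    K,R,t=cal(n); q=K@(R@np.array(p,float)+t); return q[:2]/q[2]
def ray(n,uv,z):
    K,R,t=cal(n); d=R.T@np.linalg.solve(K,[uv[0],uv[1],1]); o=-R.T@t
    return o+d*(z-o[2])/d[2]
E
python3 - <<'E'
from h import *
print(read_state())
for n in ("scene","top"):
    im,d=cams.get_image(n); cv2.imwrite(f"pics/{n}0.png",im); W=cloud(n,d); np.save(f"{n}0.npy",W)
    for o in "tray mortar candlestick bowl cup lid ewer hammer punches".split():
        for r in finder.regions_of(n,o)[:3]:
            if r["conf"]<.2: continue
            P=W[r["mask"]]; P=P[np.isfinite(P[:,0])]
            print(n,o,round(r["conf"],2),np.round(r["rect"]),len(P),np.round(np.percentile(P,[2,50,98],axis=0),3).tolist() if len(P) else "")
E
```

```text
pics
{'t': 0.0, 'qpos': array([-1.38510168e+00,  2.45786309e-01,  1.55897519e+00, -4.83076410e-05,
        1.33866480e+00, -1.74087316e-01]), 'dq': array([-0.00107847, -0.00094766, -0.00132036, -0.00018842, -0.00120712,
        0.0018139 ]), 'tau': array([ 1.39641620e-04, -4.15835166e+01, -3.14601088e+01,  6.84684492e-02,
        3.33682133e-02, -1.49330644e-04]), 'position': array([ 0.2287378 , -0.60780474,  0.20438397]), 'tool_rot': array([-3.08909052e+00, -5.61790236e-01,  9.04922478e-05]), 'ft_force': array([ 0.10719565, -0.23523548, -0.30339001]), 'wrist_torque': array([-0.02721902, -0.04823935,  0.04214614]), 'grip_force': 0.0, 'opening': 0.09393077719942226}
scene tray 0.62 [212. 167. 299. 245.] 4741 [[0.408, -0.107, -0.002], [0.567, 0.032, 0.005], [0.685, 0.171, 0.013]]
scene tray 0.31 [148. 185. 170. 205.] 286 [[0.582, -0.313, 0.003], [0.604, -0.291, 0.033], [0.634, -0.262, 0.062]]
scene mortar 0.88 [276. 180. 293. 202.] 370 [[0.466, 0.097, 0.005], [0.505, 0.127, 0.061], [0.526, 0.155, 0.097]]
scene candlestick 0.87 [221. 168. 240. 193.] 323 [[0.451, -0.095, 0.003], [0.513, 
[... 1579 characters left out ...]
.687, 0.307, 0.039], [0.725, 0.338, 0.06]]
top bowl 0.74 [124. 175. 151. 195.] 394 [[0.552, 0.313, 0.015], [0.577, 0.337, 0.039], [0.607, 0.37, 0.06]]
top bowl 0.7 [ 83. 171. 108. 193.] 423 [[0.57, 0.43, 0.001], [0.595, 0.454, 0.039], [0.627, 0.491, 0.059]]
top lid 0.53 [350. 223. 367. 244.] 290 [[0.4, -0.32, 0.007], [0.424, -0.293, 0.013], [0.448, -0.271, 0.039]]
top ewer 0.78 [140. 219. 166. 251.] 463 [[0.396, 0.253, 0.026], [0.431, 0.273, 0.066], [0.471, 0.299, 0.119]]
top hammer 0.21 [196. 199. 221. 221.] 446 [[0.469, 0.098, 0.01], [0.496, 0.125, 0.063], [0.526, 0.156, 0.097]]
top punches 0.88 [ 74. 208. 114. 230.] 676 [[0.456, 0.417, 0.004], [0.487, 0.449, 0.057], [0.516, 0.481, 0.114]]
```

View images.

Run:
```python
from h import *
t=cv2.imread("pics/top0.png"); s=cv2.imread("pics/scene0.png")
a=cv2.resize(t[120:270,60:400],None,fx=2.3,fy=2.3,interpolation=3)
cv2.imwrite("pics/a.png",a)
b=cv2.resize(t[125:205,75:165],(405,360),interpolation=3); c=cv2.resize(s[215:275,310:395],(390,360*60*390//(85*360)) if 0 else (390,275),interpolation=3)
o=np.zeros((360,795,3),np.uint8); o[:,:405]=b; o[:275,405:]=c
cv2.imwrite("pics/b.png",o)
for n in("top","scene"):
    W=np.load(n+"0.npy"); im=t if n=="top" else s
    def circ(box,zlo,zhi,what):
        (x0,x1,y0,y1)=box; m=(W[...,0]>x0)&(W[...,0]<x1)&(W[...,1]>y0)&(W[...,1]<y1)&(W[...,2]>zlo)&(W[...,2]<zhi)
        P=W[m][:,:2].astype(np.float32)
        if len(P)>3:
            c,r=cv2.minEnclosingCircle(P); print(n,what,len(P),np.round(c,4),round(r,4),"med",np.round(np.median(P,0),4), np.median(im[m],0))
    circ((.38,.75,-.16,.22),.0095,.014,"trayrim")
    circ((.46,.54,.09,.165),.05,.07,"mortar rim"); circ((.46,.55,-.1,-.03),.085,.099,"candle cup");circ((.46,.55,-.1,-.03),.006,.02,"candle foot")
    for nm,bx in dict(b1=(.64,.74,.27,.35),b2=(.54,.62,.3,.385),b3=(.56,.64,.42,.5)).items():
        circ(bx,.02,.065,nm); circ(bx,.05,.065,nm+"knob")
    circ((.55,.66,-.34,-.24),.05,.066,"cup"); circ((.38,.47,-.34,-.25),.006,.02,"lidbrim");circ((.38,.47,-.34,-.25),.028,.045,"lidstem")
    circ((.38,.5,.22,.33),.1,.125,"ewerneck");circ((.38,.5,.22,.33),.03,.09,"ewerbody")
```

```text
top trayrim 692 [0.5509 0.0317] 0.1544 med [ 0.5192 -0.0116] [ 90.5 147.  222. ]
top mortar rim 391 [0.4975 0.1272] 0.0328 med [0.4958 0.1257] [115. 142. 156.]
top candle cup 66 [ 0.507  -0.0664] 0.0123 med [ 0.5071 -0.0663] [118.  162.  184.5]
top candle foot 318 [ 0.5057 -0.066 ] 0.0556 med [ 0.4939 -0.0593] [ 82.5 179.  230. ]
top b1 365 [0.6902 0.3101] 0.0308 med [0.6863 0.3069] [212. 119.  45.]
top b1knob 26 [0.6883 0.3099] 0.0078 med [0.6886 0.3089] [200.5 110.   40. ]
top b2 379 [0.5801 0.3424] 0.0309 med [0.577 0.338] [191. 196. 204.]
top b2knob 28 [0.5798 0.3413] 0.008 med [0.5797 0.3405] [183.5 184.  186.5]
top b3 390 [0.5984 0.4588] 0.031 med [0.5955 0.4541] [210. 118.  43.]
top b3knob 26 [0.5982 0.4577] 0.007 med [0.5978 0.4562] [189. 102.  39.]
top cup 92 [ 0.6082 -0.2874] 0.0273 med [ 0.6111 -0.2854] [160.5 163.5 171.5]
top lidbrim 270 [ 0.4228 -0.2862] 0.0399 med [ 0.4245 -0.2935] [198. 200. 202.]
top lidstem 22 [ 0.4245 -0.2961] 0.0068 med [ 0.4238 -0.2953] [182.5 184.  187. ]
top ewerneck 89 [0.4347 0.2832] 0.0132 med [0.4352 0.2809] [ 67. 171. 208.]
top ewerbody 379
[... 542 characters left out ...]
ene b2 282 [0.5777 0.3419] 0.0321 med [0.5849 0.3403] [233.5 243.  251. ]
scene b2knob 19 [0.5854 0.3419] 0.0044 med [0.5802 0.3418] [223. 228. 235.]
scene b3 293 [0.5966 0.4589] 0.0327 med [0.6026 0.4568] [253. 137.  44.]
scene b3knob 20 [0.5979 0.4587] 0.0082 med [0.5989 0.4585] [247.  126.5  38. ]
scene cup 65 [ 0.6102 -0.2886] 0.0286 med [ 0.6082 -0.2853] [208. 216. 225.]
scene lidbrim 133 [ 0.4333 -0.2904] 0.0476 med [ 0.4309 -0.2923] [244. 247. 250.]
scene lidstem 14 [ 0.4258 -0.2963] 0.0059 med [ 0.4269 -0.2946] [223.  229.5 236.5]
scene ewerneck 53 [0.4348 0.2831] 0.0136 med [0.4388 0.2828] [ 62. 217. 253.]
scene ewerbody 241 [0.4356 0.2835] 0.049 med [0.4494 0.282 ] [ 75. 128. 234.]
```

View pics/a.png

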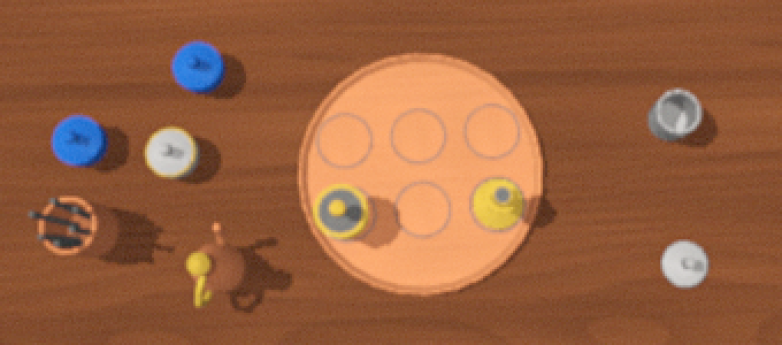

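View pics/b.png

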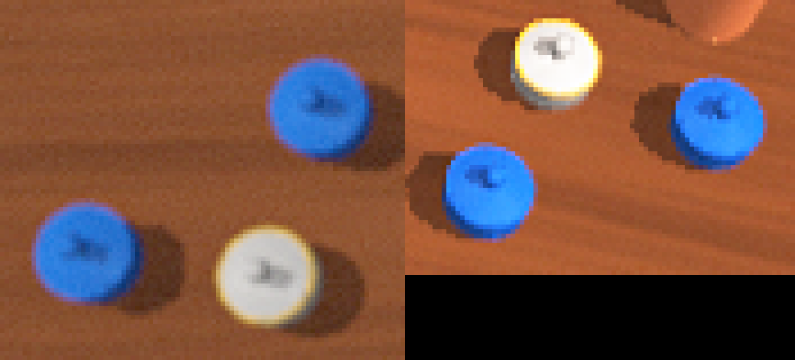

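Run:
```python
from h import *
t=cv2.imread("pics/top0.png"); 
for q in [(344,140),(418,136),(492,131),(423,209)]:
    print(np.round(ray("top",(60+q[0]/2.3,120+q[1]/2.3),.004),4))
c=np.array([.551,.0317])
for yaw in (.03,.05,.06,.07):
    R=np.array([[np.cos(yaw),-np.sin(yaw)],[np.sin(yaw),np.cos(yaw)]])
    print(yaw,[np.round(c+R@np.array(p),4).tolist() for p in [(.0475,.095),(.0475,0),(.0475,-.095),(-.0475,0),(-.0475,.095),(-.0475,-.095)]])
for n in("top","scene"):
    W=np.load(n+"0.npy").reshape(-1,3); d=W[:,:2]-[.4348,.2831]; r=np.hypot(*d.T); m=(r>.037)&(r<.055)&(W[:,2]>.03)
    a=np.arctan2(d[m,1],d[m,0]); print(n,np.round(np.c_[a,r[m],W[m,2]],2)[:40:2].tolist())
```

```text
[0.5936 0.1272 0.004 ]
[0.5962 0.0319 0.004 ]
[ 0.6    -0.0634  0.004 ]
[0.5016 0.0277 0.004 ]
0.03 [[0.5956, 0.1281], [0.5985, 0.0331], [0.6013, -0.0618], [0.5035, 0.0303], [0.5007, 0.1252], [0.5064, -0.0647]]
0.05 [[0.5937, 0.129], [0.5984, 0.0341], [0.6032, -0.0608], [0.5036, 0.0293], [0.4988, 0.1242], [0.5083, -0.0656]]
0.06 [[0.5927, 0.1294], [0.5984, 0.0345], [0.6041, -0.0603], [0.5036, 0.0289], [0.4979, 0.1237], [0.5093, -0.066]]
0.07 [[0.5917, 0.1298], [0.5984, 0.035], [0.605, -0.0597], [0.5036, 0.0284], [0.497, 0.1231], [0.5103, -0.0664]]
top [[-0.21, 0.05, 0.08], [-0.31, 0.05, 0.08], [-0.24, 0.05, 0.08], [-0.33, 0.05, 0.08], [-0.3, 0.04, 0.08], [-0.23, 0.04, 0.08], [-0.33, 0.04, 0.08], [-0.27, 0.04, 0.07], [-0.37, 0.04, 0.07], [-0.22, 0.04, 0.06], [-0.34, 0.04, 0.06], [2.83, 0.04, 0.08], [2.95, 0.04, 0.07], [2.95, 0.04, 0.04], [2.87, 0.04, 0.07], [2.92, 0.04, 0.06], [2.94, 0.04, 0.04], [2.91, 0.04, 0.07], [2.94, 0.04, 0.06], [2.83, 0.05, 0.07]]
scene [[2.87, 0.04, 0.08], [2.79, 0.04, 0.07], [-0.32, 0.05, 0.08], [-0.2, 0.05, 0.08], [-0.25, 0.05, 0.07], [-0.28, 0.05, 0.07], [-0.16, 0.04, 0.07], [-0.2, 0.05, 0.06]]
```

Call:
servo_tool(
  motion=[
    [[0.475, 0.4, 0], [0, 0, 0], 0],
    [[0.475, 0.4, 0], [0, 0, 0], 0],
    [[0.475, 0.4, 0], [0, 0, 0], 0],
    [[0.475, 0.4, 0], [0, 0, 0], 0],
    [[0.475, 0.4, 0], [0, 0, 0], 0],
    [[0.475, 0.4, 0], [0, 0, 0], 0],
    [[0.475, 0.4, 0], [0, 0, 0], 0],
    [[0.475, 0.4, 0], [0, 0, 0], 0],
  ],
)

```text
t: 1.67
position: [0.4199, -0.4473, 0.2056]
tool_rot: [3.091, 0.562, 0.0]
ft_force: [-0.4, -0.9, -0.2]
opening: 0.0941
grip_force: 0.0
```

Call:
servo_tool(
  motion=[
    [[0.475, 0.4, 0], [0, 0, 0], 0],
    [[0.475, 0.4, 0], [0, 0, 0], 0],
    [[0.475, 0.4, 0], [0, 0, 0], 0],
    [[0.475, 0.4, 0], [0, 0, 0], 0],
    [[0.475, 0.4, 0], [0, 0, 0], 0],
    [[0.475, 0.4, 0], [0, 0, 0], 0],
    [[0.475, 0.4, 0], [0, 0, 0], 0],
    [[0.475, 0.4, 0], [0, 0, 0], 0],
  ],
)

```text
t: 2.33
position: [0.6099, -0.2872, 0.2055]
tool_rot: [3.091, 0.562, 0.0]
ft_force: [-0.3, -0.5, -0.1]
opening: 0.0934
grip_force: 0.0
```

```bash
cat >> h.py <<'E'
def seg(W,x0,x1,y0,y1,z0,z1):
    m=(W[...,0]>x0)&(W[...,0]<x1)&(W[...,1]>y0)&(W[...,1]<y1)&(W[...,2]>z0)&(W[...,2]<z1)
    P=W[m][:,:2].astype(np.float32)
    if len(P)<4: return len(P)
    c,r=cv2.minEnclosingCircle(P); return len(P),np.round(c,4).tolist(),round(r,4)
E
python3 - <<'E'
from h import *
s=read_state(); print(s["position"])
im,d=cams.get_image("wrist"); cv2.imwrite("pics/w1.png",im); W=cloud("wrist",d)
print("cup",seg(W,.56,.66,-.34,-.24,.052,.066)); print("lid",seg(W,.38,.47,-.34,-.25,.03,.045))
print(np.nanmin(W.reshape(-1,3),0),np.nanmax(W.reshape(-1,3),0))
E
```

```text
[ 0.60992507 -0.28721368  0.20551829]
cup (479, [0.6112, -0.2842], 0.027)
lid 2
[ 0.22248514 -0.65479785 -0.0044337 ] [0.89243991 0.04570449 0.33189268]
```

View pics/w1.png

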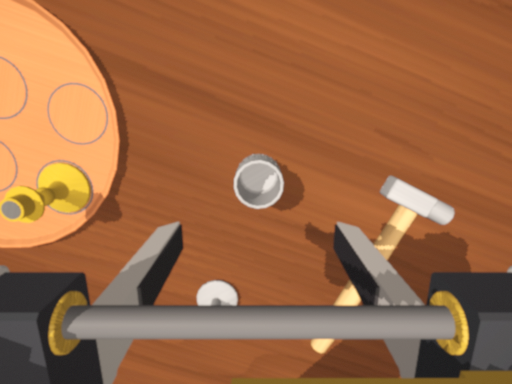

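Call:
servo_tool(
  motion=[
    [[0, 0.02, -0.6], [0, 0, 0], 0],
    [[0, 0, -0.6], [0, 0, 0], 0],
    [[0, 0, -0.6], [0, 0, 0], 0],
    [[0, 0, -0.6], [0, 0, 0], 0],
    [[0, 0, -0.6], [0, 0, 0], 0],
    [[0, 0, -0.4], [0, 0, 0], 0],
    [[0, 0, -0.25], [0, 0, 0], 0],
    [[0, 0, 0], [0, 0, 0], 1],
  ],
)

```text
t: 3.05
position: [0.6068, -0.2862, 0.0195]
tool_rot: [-3.087, -0.561, 0.007]
ft_force: [-0.6, 0.4, -0.8]
opening: 0.0902
grip_force: 0.0
```

Call:
servo_tool(
  motion=[
    [[0, 0, 0], [0, 0, 0], 1],
    [[0, 0, 0], [0, 0, 0], 1],
    [[0, 0, 0], [0, 0, 0], 1],
    [[0, 0, 0], [0, 0, 0], 1],
    [[0, 0, 0], [0, 0, 0], 1],
    [[0, 0, 0], [0, 0, 0], 1],
  ],
)

```text
t: 3.55
position: [0.6094, -0.2878, 0.0241]
tool_rot: [3.09, 0.562, 0.002]
ft_force: [0.1, 0.6, 2.5]
opening: 0.054
grip_force: 30.0
```

Call:
servo_tool(
  motion=[
    [[0, 0, 0.3], [0, 0, 0], 1],
    [[0, 0, 0.6], [0, 0, 0], 1],
    [[0, 0, 0.6], [0, 0, 0], 1],
    [[-0.02, 0.5, 0], [0, 0, 0], 1],
    [[-0.02, 0.7, 0], [0, 0, 0], 1],
    [[-0.02, 0.7, 0], [0, 0, 0], 1],
    [[-0.02, 0.7, 0], [0, 0, 0], 1],
    [[-0.02, 0.7, 0], [0, 0, 0], 1],
  ],
)

```text
t: 4.22
position: [0.6035, -0.1209, 0.0989]
tool_rot: [3.091, 0.561, 0.001]
ft_force: [1.7, -0.1, -1.9]
opening: 0.0547
grip_force: 30.0
```

Call:
servo_tool(
  motion=[
    [[-0.02, 0.6, 0], [0, 0, 0], 1],
    [[-0.02, 0.4, 0], [0, 0, 0], 1],
    [[-0.02, 0.2, 0], [0, 0, 0], 1],
    [[0, 0, 0], [0, 0, 0], 1],
    [[0, 0, 0], [0, 0, 0], 1],
    [[0, 0, 0], [0, 0, 0], 1],
  ],
)

```text
t: 4.72
position: [0.6011, -0.0637, 0.0983]
tool_rot: [3.091, 0.56, 0.001]
ft_force: [0.2, -0.1, -1.5]
opening: 0.0544
grip_force: 30.0
```

Call:
servo_tool(
  motion=[
    [[0.02, 0.03, -0.3], [0, 0, 0], 1],
    [[0, 0, -0.4], [0, 0, 0], 1],
    [[0, 0, -0.3], [0, 0, 0], 1],
    [[0, 0, -0.2], [0, 0, 0], 1],
    [[0, 0, -0.1], [0, 0, 0], 1],
    [[0, 0, -0.06], [0, 0, 0], 1],
    [[0, 0, -0.03], [0, 0, 0], 1],
    [[0, 0, 0], [0, 0, 0], 1],
  ],
)

```text
t: 5.38
position: [0.6023, -0.0613, 0.029]
tool_rot: [3.091, 0.562, 0.001]
ft_force: [-0.7, -0.3, -1.1]
opening: 0.0543
grip_force: 30.0
```

Call:
servo_tool(
  motion=[
    [[0, 0, -0.03], [0, 0, 0], 1],
    [[0, 0, 0], [0, 0, 0], 0.3],
    [[0, 0, 0], [0, 0, 0], 0],
    [[0, 0, 0], [0, 0, 0], 0],
    [[0, 0, 0], [0, 0, 0], 0],
    [[0, 0, 0.1], [0, 0, 0], 0],
    [[0, 0, 0.5], [0, 0, 0], 0],
    [[0, 0, 0.8], [0, 0, 0], 0],
  ],
)

```text
t: 6.05
position: [0.5984, -0.0599, 0.0935]
tool_rot: [-3.087, -0.561, 0.013]
ft_force: [1.6, 0.4, -0.2]
opening: 0.0935
grip_force: 0.0
```

Call:
servo_tool(
  motion=[
    [[0, 0, 0.8], [0, 0, 0], 0],
    [[-0.2, -0.3, 0.4], [0, 0, 0], 0],
    [[-0.4, -0.55, 0], [0, 0, 0], 0],
    [[-0.4, -0.55, 0], [0, 0, 0], 0],
    [[-0.4, -0.55, 0], [0, 0, 0], 0],
    [[-0.4, -0.55, 0], [0, 0, 0], 0],
    [[-0.4, -0.55, 0], [0, 0, 0], 0],
    [[-0.4, -0.55, 0], [0, 0, 0], 0],
  ],
)

```text
t: 6.72
position: [0.4708, -0.2419, 0.1575]
tool_rot: [3.09, 0.563, 0.001]
ft_force: [-0.0, -1.1, -1.0]
opening: 0.0936
grip_force: 0.0
```

Call:
servo_tool(
  motion=[
    [[-0.4, -0.55, 0], [0, 0, 0], 0],
    [[-0.35, -0.4, 0], [0, 0, 0], 0],
    [[-0.15, -0.15, 0], [0, 0, 0], 0],
    [[0, 0, 0], [0, 0, 0], 0],
  ],
)

```text
t: 7.05
position: [0.4259, -0.2972, 0.1573]
tool_rot: [3.091, 0.557, 0.0]
ft_force: [0.7, -0.0, 0.7]
opening: 0.0939
grip_force: 0.0
```

Run:
```python
from h import *
s=read_state(); print(s["t"],s["position"])
im,d=cams.get_image("wrist"); cv2.imwrite("pics/w2.png",im); W=cloud("wrist",d)
print("cup",seg(W,.56,.64,-.11,-.02,.055,.07)); print("lid",seg(W,.38,.47,-.34,-.25,.03,.045),seg(W,.38,.47,-.34,-.25,.007,.045))
im,d=cams.get_image("top");W=cloud("top",d); print("cup",seg(W,.56,.64,-.11,-.02,.055,.07))
for y in ("mortar","candlestick"):0
print(seg(W,.46,.54,.09,.165,.05,.07),seg(W,.46,.55,-.1,-.03,.085,.099))
```

```text
7.05 [ 0.42588912 -0.29717115  0.15734835]
cup 0
lid (152, [0.4247, -0.2952], 0.007) (2003, [0.4246, -0.2951], 0.028)
cup (72, [0.6019, -0.0615], 0.0271)
(387, [0.4972, 0.1273], 0.0328) (65, [0.5072, -0.0659], 0.0122)
```

Call:
servo_tool(
  motion=[
    [[-0.02, 0.03, -0.5], [0, 0, 0], 0.3],
    [[0, 0, -0.7], [0, 0, 0], 0.4],
    [[0, 0, -0.7], [0, 0, 0], 0.4],
    [[0, 0, -0.5], [0, 0, 0], 0.4],
    [[0, 0, -0.3], [0, 0, 0], 0.4],
    [[0, 0, -0.1], [0, 0, 0], 0.4],
    [[0, 0, 0], [0, 0, 0], 0.4],
    [[0, 0, 0], [0, 0, 0], 0.4],
  ],
)

```text
t: 7.82
position: [0.4269, -0.2942, 0.0177]
tool_rot: [3.09, 0.564, 0.001]
ft_force: [1.0, 0.2, 0.1]
opening: 0.0565
grip_force: 0.0
```

Call:
servo_tool(
  motion=[
    [[-0.02, 0, -0.02], [0, 0, 0], 0.4],
    [[0, 0, 0], [0, 0, 0], 1],
    [[0, 0, 0], [0, 0, 0], 1],
    [[0, 0, 0], [0, 0, 0], 1],
    [[0, 0, 0], [0, 0, 0], 1],
    [[0, 0, 0], [0, 0, 0], 1],
    [[0, 0, 0], [0, 0, 0], 1],
    [[0, 0, 0], [0, 0, 0], 1],
  ],
)

```text
t: 8.48
position: [0.4249, -0.2945, 0.016]
tool_rot: [3.091, 0.562, 0.0]
ft_force: [0.6, -1.3, -0.5]
opening: 0.0131
grip_force: 29.4
```

Call:
servo_tool(
  motion=[
    [[0, 0, 0.3], [0, 0, 0], 1],
    [[0, 0, 0.7], [0, 0, 0], 1],
    [[0, 0, 0.7], [0, 0, 0], 1],
    [[0.1, 0.15, 0.6], [0, 0, 0], 1],
    [[0.4, 0.53, 0.1], [0, 0, 0], 1],
    [[0.4, 0.53, 0], [0, 0, 0], 1],
    [[0.4, 0.53, 0], [0, 0, 0], 1],
    [[0.4, 0.53, 0], [0, 0, 0], 1],
  ],
)

```text
t: 9.15
position: [0.5105, -0.1797, 0.1362]
tool_rot: [3.091, 0.561, 0.001]
ft_force: [1.0, 0.7, -1.0]
opening: 0.013
grip_force: 30.0
```

Call:
servo_tool(
  motion=[
    [[0.4, 0.53, 0], [0, 0, 0], 1],
    [[0.4, 0.53, 0], [0, 0, 0], 1],
    [[0.4, 0.53, 0], [0, 0, 0], 1],
    [[0.34, 0.43, 0], [0, 0, 0], 1],
    [[0.2, 0.26, 0], [0, 0, 0], 1],
    [[0.1, 0.12, 0], [0, 0, 0], 1],
    [[0, 0, 0], [0, 0, 0], 1],
    [[0, 0, 0], [0, 0, 0], 1],
  ],
)

```text
t: 9.82
position: [0.6014, -0.0612, 0.1356]
tool_rot: [-3.091, -0.562, 0.001]
ft_force: [-2.0, 0.6, 0.1]
opening: 0.0133
grip_force: 30.0
```

Run:
```python
from h import *
s=read_state(); print(s["t"],s["position"],s["opening"])
im,d=cams.get_image("wrist"); cv2.imwrite("pics/w3.png",im)
```

```text
9.8167 [ 0.60141447 -0.06120549  0.13557581] 0.01329744635128635
```

View pics/w3.png

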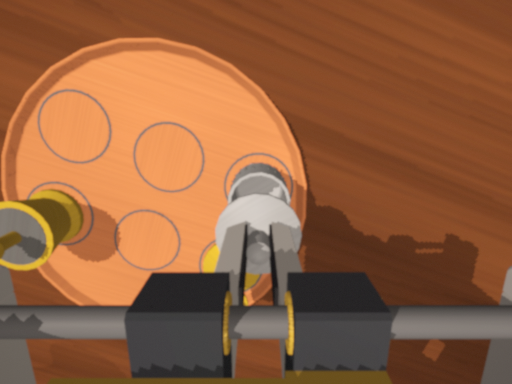

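Call:
servo_tool(
  motion=[
    [[0.01, 0, -0.3], [0, 0, 0], 1],
    [[0, 0, -0.4], [0, 0, 0], 1],
    [[0, 0, -0.25], [0, 0, 0], 1],
    [[0, 0, -0.15], [0, 0, 0], 1],
    [[0, 0, -0.1], [0, 0, 0], 1],
    [[0, 0, -0.04], [0, 0, 0], 1],
    [[0, 0, -0.02], [0, 0, 0], 1],
    [[0, 0, 0], [0, 0, 0], 1],
  ],
)

```text
t: 10.53
position: [0.6028, -0.0611, 0.0735]
tool_rot: [3.09, 0.562, 0.001]
ft_force: [0.0, -0.0, -0.6]
opening: 0.0136
grip_force: 30.0
```

Call:
servo_tool(
  motion=[
    [[0, 0, -0.02], [0, 0, 0], 1],
    [[0, 0, -0.02], [0, 0, 0], 1],
    [[0, 0, 0], [0, 0, 0], 0.6],
    [[0, 0, 0], [0, 0, 0], 0.4],
    [[0, 0, 0], [0, 0, 0], 0.4],
    [[0, 0, 0], [0, 0, 0], 0.4],
    [[0, 0, 0.1], [0, 0, 0], 0.4],
    [[0, 0, 0.4], [0, 0, 0], 0.4],
  ],
)

```text
t: 11.2
position: [0.5998, -0.0602, 0.093]
tool_rot: [-3.088, -0.561, 0.01]
ft_force: [0.3, 0.2, 0.1]
opening: 0.0497
grip_force: 0.0
```

Call:
servo_tool(
  motion=[
    [[0, 0, 0.6], [0, 0, 0], 0],
    [[0, 0, 0.7], [0, 0, 0], 0],
    [[0, 0, 0.7], [0, 0, 0], 0],
    [[0, 0, 0.4], [0, 0, 0], 0],
    [[0, 0, 0], [0, 0, 0], 0],
  ],
)

```text
t: 11.62
position: [0.6055, -0.0617, 0.2229]
tool_rot: [3.086, 0.561, 0.016]
ft_force: [0.2, 0.0, 0.7]
opening: 0.0829
grip_force: 0.0
```

Run:
```python
from h import *
s=read_state(); print(s["t"],s["position"],s["tool_rot"])
for n in("wrist","top"):
    im,d=cams.get_image(n); W=cloud(n,d); cv2.imwrite(f"pics/{n}4.png",im)
    print(n,"brim",seg(W,.56,.65,-.11,-.01,.05,.1),"stem",seg(W,.56,.65,-.11,-.01,.085,.105)); 
    m=(abs(W[...,0]-.602)<.05)&(abs(W[...,1]+.061)<.05); print(np.nanmax(W[m][:,2]))
```

```text
11.6167 [ 0.60547715 -0.06171205  0.22285348] [3.08585495 0.56144207 0.01577855]
wrist brim (1894, [0.5992, -0.0613], 0.0281) stem (139, [0.599, -0.0616], 0.0073)
0.3454789962298337
top brim 0 stem 0
0.5526139003005227
```

View pics/wrist4.png

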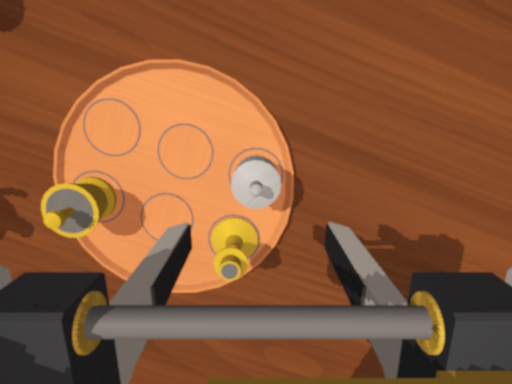

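Call:
servo_tool(
  motion=[
    [[-0.12, 0.25, 0], [0, 0, -0.01], 0],
    [[-0.28, 0.56, -0.03], [0, 0, -0.03], 0],
    [[-0.28, 0.56, -0.03], [0, 0, -0.03], 0],
    [[-0.28, 0.56, -0.03], [0, 0, -0.03], 0],
    [[-0.28, 0.56, -0.03], [0, 0, -0.03], 0],
    [[-0.28, 0.56, -0.03], [0, 0, -0.03], 0],
    [[-0.28, 0.56, -0.03], [0, 0, -0.03], 0],
    [[-0.28, 0.56, -0.03], [0, 0, -0.01], 0],
  ],
)

```text
t: 12.38
position: [0.496, 0.1487, 0.2026]
tool_rot: [3.112, -0.427, -0.007]
ft_force: [0.3, 0.3, -0.0]
opening: 0.0937
grip_force: 0.0
```

Call:
servo_tool(
  motion=[
    [[-0.28, 0.56, -0.03], [0, 0, 0], 0],
    [[-0.28, 0.56, -0.03], [0, 0, 0], 0],
    [[-0.28, 0.56, -0.03], [0, 0, 0], 0],
    [[-0.28, 0.56, -0.03], [0, 0, 0], 0],
    [[-0.28, 0.56, -0.03], [0, 0, 0], 0],
    [[-0.12, 0.35, 0], [0, 0, 0], 0],
    [[-0.08, 0.14, 0], [0, 0, 0], 0],
    [[0, 0, 0], [0, 0, 0], 0],
  ],
)

```text
t: 13.05
position: [0.4166, 0.3126, 0.1959]
tool_rot: [3.112, -0.416, -0.005]
ft_force: [-0.1, -0.1, 0.3]
opening: 0.0939
grip_force: 0.0
```

Run:
```python
from h import *
s=read_state(); print(s["t"],s["position"],s["tool_rot"],s["qpos"])
R=cv2.Rodrigues(s["tool_rot"])[0]; print("theta",np.arctan2(R[1,1],R[0,1]))
for n in("wrist","top"):
    im,d=cams.get_image(n); W=cloud(n,d); cv2.imwrite(f"pics/{n}5.png",im)
    print(n,"neck",seg(W,.38,.5,.24,.33,.105,.125));
print("lid",seg(W,.56,.65,-.11,-.01,.05,.1),"stem",seg(W,.56,.65,-.11,-.01,.083,.105)); 
m=(abs(W[...,0]-.602)<.035)&(abs(W[...,1]+.061)<.035); print(np.nanmax(W[m][:,2]))
```

```text
13.05 [0.41659311 0.31258204 0.19587468] [ 3.11180518 -0.41640416 -0.00506056] [ 4.25809574e-01 -4.86046819e-02  1.89199997e+00 -2.69905209e-05
  1.30201580e+00  2.26266134e+00]
theta -1.836840955129344
wrist neck (722, [0.4358, 0.2825], 0.0131)
top neck (31, [0.4349, 0.2819], 0.0126)
lid (315, [0.6018, -0.0618], 0.0278) stem (22, [0.6016, -0.062], 0.0067)
0.09704061345483449
```

View pics/wrist5.png

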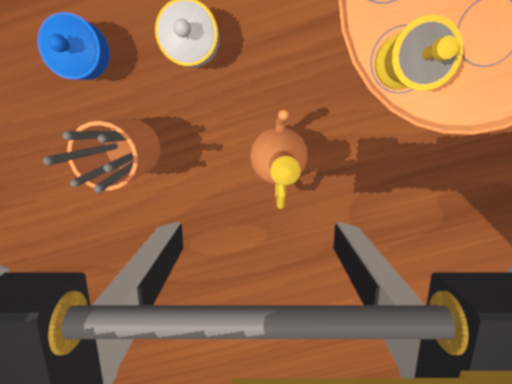

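Call:
servo_tool(
  motion=[
    [[0.2, -0.3, 0], [0, 0, 0], 0],
    [[0.18, -0.3, 0], [0, 0, 0], 0],
    [[0, 0, -0.3], [0, 0, 0], 0],
    [[0, 0, -0.6], [0, 0, 0], 0],
    [[0, 0, -0.6], [0, 0, 0], 0],
    [[0, 0, -0.5], [0, 0, 0], 0],
    [[0, 0, -0.24], [0, 0, 0], 0],
    [[0, 0, 0], [0, 0, 0], 0],
  ],
)

```text
t: 13.82
position: [0.4355, 0.2801, 0.0827]
tool_rot: [3.11, -0.423, -0.009]
ft_force: [-1.0, -0.2, -0.1]
opening: 0.0935
grip_force: 0.0
```

Call:
servo_tool(
  motion=[
    [[0, 0, 0], [0, 0, 0], 0.5],
    [[0, 0, 0], [0, 0, 0], 1],
    [[0, 0, 0], [0, 0, 0], 1],
    [[0, 0, 0], [0, 0, 0], 1],
    [[0, 0, 0], [0, 0, 0], 1],
    [[0, 0, 0], [0, 0, 0], 1],
    [[0, 0, 0], [0, 0, 0], 1],
    [[0, 0, 0], [0, 0, 0], 1],
  ],
)

```text
t: 14.48
position: [0.4374, 0.2822, 0.0861]
tool_rot: [-3.113, 0.42, -0.0]
ft_force: [0.5, -0.5, -0.2]
opening: 0.0441
grip_force: 0.0
```

Call:
servo_tool(
  motion=[
    [[0, 0, 0], [0, 0, 0], 1],
    [[0, 0, 0], [0, 0, 0], 1],
    [[0, 0, 0], [0, 0, 0], 1],
    [[0, 0, 0], [0, 0, 0], 1],
    [[0, 0, 0], [0, 0, 0], 1],
    [[0, 0, 0], [0, 0, 0], 1],
  ],
)

```text
t: 14.98
position: [0.4373, 0.2822, 0.0859]
tool_rot: [-3.113, 0.421, 0.0]
ft_force: [-0.3, 1.3, -0.9]
opening: 0.0245
grip_force: 30.0
```

Call:
servo_tool(
  motion=[
    [[0, 0, 0.2], [0, 0, 0], 1],
    [[0, 0, 0.4], [0, 0, 0], 1],
    [[0, 0, 0.6], [0, 0, 0], 1],
    [[0, 0, 0.6], [0, 0, 0], 1],
    [[0.15, -0.15, 0.2], [0, 0, 0], 1],
    [[0.3, -0.3, 0], [0, 0, 0], 1],
    [[0.4, -0.4, 0], [0, 0, 0], 1],
    [[0.4, -0.4, 0], [0, 0, 0], 1],
  ],
)

```text
t: 15.65
position: [0.5, 0.2184, 0.1853]
tool_rot: [3.113, -0.419, -0.002]
ft_force: [-0.6, 0.9, -3.9]
opening: 0.0248
grip_force: 30.0
```

Call:
servo_tool(
  motion=[
    [[0.4, -0.4, 0], [0, 0, 0], 1],
    [[0.4, -0.4, 0], [0, 0, 0], 1],
    [[0.4, -0.4, 0], [0, 0, 0], 1],
    [[0.35, -0.3, 0], [0, 0, 0], 1],
    [[0.2, -0.2, 0], [0, 0, 0], 1],
    [[0.15, -0.13, 0], [0, 0, 0], 1],
    [[0, 0, 0], [0, 0, 0], 1],
    [[0, 0, 0], [0, 0, 0], 1],
  ],
)

```text
t: 16.32
position: [0.5942, 0.1283, 0.1853]
tool_rot: [-3.113, 0.421, 0.003]
ft_force: [-0.6, 0.5, -5.4]
opening: 0.0248
grip_force: 30.0
```

Call:
servo_tool(
  motion=[
    [[0.01, 0, -0.3], [0, 0, 0], 1],
    [[0, 0, -0.5], [0, 0, 0], 1],
    [[0, 0, -0.5], [0, 0, 0], 1],
    [[0, 0, -0.3], [0, 0, 0], 1],
    [[0, 0, -0.15], [0, 0, 0], 1],
    [[0, 0, -0.08], [0, 0, 0], 1],
    [[0, 0, -0.04], [0, 0, 0], 1],
    [[0, 0, 0], [0, 0, 0], 1],
  ],
)

```text
t: 16.98
position: [0.5957, 0.1285, 0.0933]
tool_rot: [-3.113, 0.42, -0.002]
ft_force: [-0.0, 1.0, -3.2]
opening: 0.0247
grip_force: 30.0
```

Call:
servo_tool(
  motion=[
    [[0, 0, -0.02], [0, 0, 0], 1],
    [[0, 0, -0.02], [0, 0, 0], 1],
    [[0, 0, 0], [0, 0, 0], 1],
  ],
)

```text
t: 17.23
position: [0.5958, 0.1281, 0.0912]
tool_rot: [-3.113, 0.421, -0.002]
ft_force: [-0.2, -0.9, -5.0]
opening: 0.0248
grip_force: 30.0
```

Call:
servo_tool(
  motion=[
    [[0, 0, -0.03], [0, 0, 0], 1],
    [[0, 0, 0], [0, 0, 0], 1],
    [[0, 0, 0], [0, 0, 0], 0.8],
    [[0, 0, 0], [0, 0, 0], 0.5],
    [[0, 0, 0], [0, 0, 0], 0.3],
    [[0, 0, 0], [0, 0, 0], 0.3],
    [[0, 0, 0], [0, 0, 0], 0.3],
    [[0, 0, 0], [0, 0, 0], 0.3],
  ],
)

```text
t: 17.9
position: [0.5954, 0.1281, 0.089]
tool_rot: [-3.113, 0.421, -0.0]
ft_force: [0.3, 0.5, 0.6]
opening: 0.0546
grip_force: 0.0
```

Call:
servo_tool(
  motion=[
    [[0, 0, 0.2], [0, 0, 0], 0.3],
    [[0, 0, 0.5], [0, 0, 0], 0.3],
    [[0, 0, 0.7], [0, 0, 0], 0],
    [[0, 0, 0.7], [0, 0, 0], 0],
    [[0, 0, 0], [0, 0, 0], 0],
  ],
)

```text
t: 18.32
position: [0.5999, 0.1284, 0.2035]
tool_rot: [-3.111, 0.42, -0.023]
ft_force: [0.8, -0.3, 1.2]
opening: 0.0825
grip_force: 0.0
```

Run:
```python
from h import *
s=read_state(); print(s["t"],s["position"],s["tool_rot"])
n="wrist"; im,d=cams.get_image(n); W=cloud(n,d); cv2.imwrite(f"pics/{n}6.png",im)
print(n,"neck",seg(W,.55,.65,.08,.17,.108,.13),"bowl",seg(W,.54,.63,.3,.385,.02,.065));
```

```text
18.3167 [0.59992177 0.12837828 0.20350728] [-3.11093774  0.41978602 -0.02284773]
wrist neck (634, [0.5919, 0.1288], 0.013) bowl (2058, [0.5776, 0.3416], 0.0312)
```

View pics/wrist6.png

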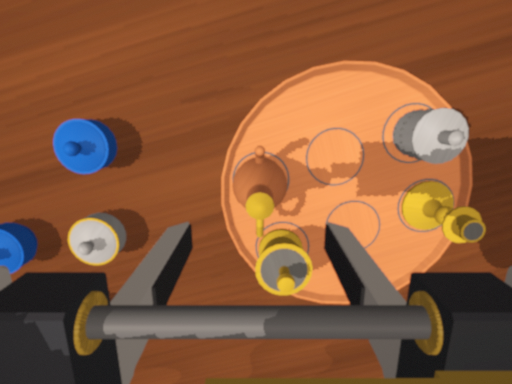

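Call:
servo_tool(
  motion=[
    [[-0.02, 0.26, 0], [0, 0, 0.02], 0],
    [[-0.02, 0.26, 0], [0, 0, 0.036], 0],
    [[-0.02, 0.26, 0], [0, 0, 0.036], 0],
    [[-0.02, 0.26, 0], [0, 0, 0.036], 0],
    [[-0.02, 0.26, 0], [0, 0, 0.036], 0],
    [[-0.02, 0.26, 0], [0, 0, 0.036], 0],
    [[-0.02, 0.26, 0], [0, 0, 0.036], 0],
    [[-0.02, 0.26, 0], [0, 0, 0.036], 0],
  ],
)

```text
t: 19.03
position: [0.5865, 0.2326, 0.1927]
tool_rot: [-3.005, -0.916, 0.004]
ft_force: [-0.0, -0.1, -0.1]
opening: 0.0941
grip_force: 0.0
```

Call:
servo_tool(
  motion=[
    [[-0.02, 0.26, 0], [0, 0, 0.036], 0],
    [[-0.02, 0.26, 0], [0, 0, 0.036], 0],
    [[-0.02, 0.26, 0], [0, 0, 0.036], 0],
    [[-0.02, 0.26, 0], [0, 0, 0.036], 0],
    [[-0.02, 0.26, 0], [0, 0, 0.036], 0],
    [[-0.02, 0.26, 0], [0, 0, 0.036], 0],
    [[-0.02, 0.26, 0], [0, 0, 0.036], 0],
    [[0, 0.26, 0], [0, 0, 0.036], 0],
  ],
)

```text
t: 19.7
position: [0.5794, 0.3365, 0.1926]
tool_rot: [-2.302, -2.137, 0.004]
ft_force: [0.8, 0.4, 0.5]
opening: 0.0937
grip_force: 0.0
```

Call:
servo_tool(
  motion=[
    [[0, 0.12, 0], [0, 0, 0.036], 0],
    [[0, 0, 0], [0, 0, 0.002], 0],
    [[0, 0, 0], [0, 0, 0], 0],
    [[0, 0, 0], [0, 0, 0], 0],
  ],
)

```text
t: 20.03
position: [0.58, 0.3416, 0.1932]
tool_rot: [-2.18, -2.262, 0.002]
ft_force: [0.4, 0.4, 0.2]
opening: 0.0942
grip_force: 0.0
```

Run:
```python
from h import *
s=read_state(); print(s["t"],s["position"],s["qpos"])
R=cv2.Rodrigues(s["tool_rot"])[0]; print("theta",np.arctan2(R[1,1],R[0,1]))
n="wrist"; im,d=cams.get_image(n); W=cloud(n,d); cv2.imwrite(f"pics/{n}7.png",im)
print("bowl",seg(W,.54,.63,.3,.385,.02,.065),seg(W,.54,.63,.3,.385,.05,.065));
```

```text
20.0333 [0.5800393  0.3415908  0.19323132] [ 3.64229311e-01  3.08690026e-01  1.50337934e+00 -1.65494633e-04
  1.33085871e+00  3.27535518e-01]
theta 0.03673287641355082
bowl (2327, [0.5786, 0.3419], 0.0305) (176, [0.5784, 0.3414], 0.0077)
```

View pics/wrist7.png

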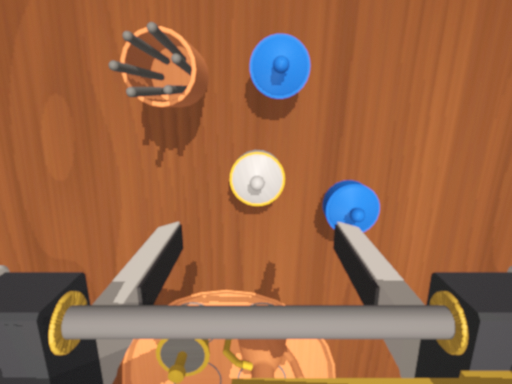

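Call:
servo_tool(
  motion=[
    [[-0.01, 0, -0.4], [0, 0, 0], 0.15],
    [[0, 0, -0.7], [0, 0, 0], 0.15],
    [[0, 0, -0.7], [0, 0, 0], 0.15],
    [[0, 0, -0.7], [0, 0, 0], 0.15],
    [[0, 0, -0.6], [0, 0, 0], 0.15],
    [[0, 0, -0.4], [0, 0, 0], 0.15],
    [[0, 0, -0.16], [0, 0, 0], 0.15],
    [[0, 0, 0], [0, 0, 0], 0.15],
  ],
)

```text
t: 20.75
position: [0.5783, 0.341, 0.0084]
tool_rot: [-2.178, -2.262, 0.007]
ft_force: [-0.1, -0.8, -0.0]
opening: 0.0802
grip_force: 0.0
```

Call:
servo_tool(
  motion=[
    [[0, 0, 0], [0, 0, 0], 0.5],
    [[0, 0, 0], [0, 0, 0], 1],
    [[0, 0, 0], [0, 0, 0], 1],
    [[0, 0, 0], [0, 0, 0], 1],
    [[0, 0, 0], [0, 0, 0], 1],
    [[0, 0, 0], [0, 0, 0], 1],
    [[0, 0, 0], [0, 0, 0], 1],
    [[0, 0, 0], [0, 0, 0], 1],
  ],
)

```text
t: 21.42
position: [0.5806, 0.3426, 0.0131]
tool_rot: [2.177, 2.264, 0.002]
ft_force: [-2.6, -1.3, 6.0]
opening: 0.0592
grip_force: 30.0
```

Call:
servo_tool(
  motion=[
    [[0, 0, 0.2], [0, 0, 0], 1],
    [[0, 0, 0.5], [0, 0, 0], 1],
    [[0, 0, 0.7], [0, 0, 0], 1],
    [[0, 0, 0.7], [0, 0, 0], 1],
    [[-0.04, -0.15, 0.5], [0, 0, 0], 1],
    [[-0.08, -0.33, 0], [0, 0, 0], 1],
    [[-0.12, -0.5, 0], [0, 0, 0], 1],
    [[-0.12, -0.5, 0], [0, 0, 0], 1],
  ],
)

```text
t: 22.08
position: [0.5619, 0.2677, 0.1422]
tool_rot: [2.175, 2.265, 0.003]
ft_force: [-0.5, -0.6, -2.8]
opening: 0.0594
grip_force: 30.0
```

Call:
servo_tool(
  motion=[
    [[-0.12, -0.5, 0], [0, 0, 0], 1],
    [[-0.12, -0.5, 0], [0, 0, 0], 1],
    [[-0.12, -0.5, 0], [0, 0, 0], 1],
    [[-0.12, -0.5, 0], [0, 0, 0], 1],
    [[-0.12, -0.5, 0], [0, 0, 0], 1],
    [[-0.12, -0.5, 0], [0, 0, 0], 1],
    [[-0.12, -0.5, 0], [0, 0, 0], 1],
    [[-0.12, -0.45, 0], [0, 0, 0], 1],
  ],
)

```text
t: 22.75
position: [0.5134, 0.0692, 0.1414]
tool_rot: [2.177, 2.264, 0.001]
ft_force: [-0.4, -1.1, -2.7]
opening: 0.0593
grip_force: 30.0
```

Call:
servo_tool(
  motion=[
    [[-0.12, -0.4, 0], [0, 0, 0], 1],
    [[-0.09, -0.3, 0], [0, 0, 0], 1],
    [[-0.03, -0.15, 0], [0, 0, 0], 1],
    [[0, 0, 0], [0, 0, 0], 1],
    [[0, 0, 0], [0, 0, 0], 1],
  ],
)

```text
t: 23.17
position: [0.5021, 0.0282, 0.1413]
tool_rot: [2.178, 2.264, 0.001]
ft_force: [0.8, -0.2, -2.0]
opening: 0.0596
grip_force: 30.0
```

Run:
```python
from h import *
s=read_state(); print(s["t"],s["position"],s["opening"])
n="wrist"; im,d=cams.get_image(n); W=cloud(n,d); cv2.imwrite(f"pics/{n}8.png",im)
for n in("scene",):
    im,d=cams.get_image(n); W=cloud(n,d)
    print("ewer",seg(W,.55,.65,.08,.17,.11,.13),"mortar",seg(W,.46,.54,.09,.165,.05,.07))
```

```text
23.1667 [0.50208564 0.02824256 0.14129417] 0.05960229238925658
ewer (52, [0.5932, 0.1304], 0.0142) mortar (229, [0.4967, 0.1255], 0.0342)
```

View pics/wrist8.png

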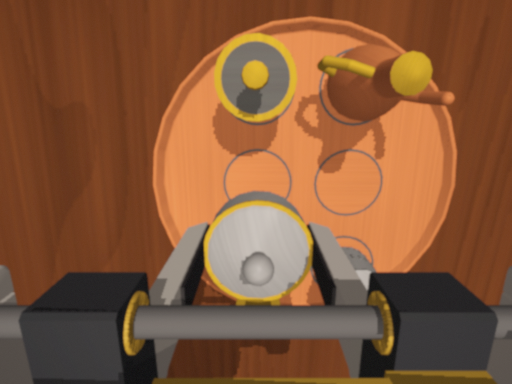

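Call:
servo_tool(
  motion=[
    [[0.01, 0.01, -0.3], [0, 0, 0], 1],
    [[0, 0, -0.6], [0, 0, 0], 1],
    [[0, 0, -0.6], [0, 0, 0], 1],
    [[0, 0, -0.4], [0, 0, 0], 1],
    [[0, 0, -0.25], [0, 0, 0], 1],
    [[0, 0, -0.15], [0, 0, 0], 1],
    [[0, 0, -0.1], [0, 0, 0], 1],
    [[0, 0, -0.02], [0, 0, 0], 1],
  ],
)

```text
t: 23.93
position: [0.5024, 0.0291, 0.0196]
tool_rot: [-2.176, -2.265, 0.0]
ft_force: [0.3, -0.1, -2.5]
opening: 0.0592
grip_force: 30.0
```

Call:
servo_tool(
  motion=[
    [[0, 0, 0], [0, 0, 0], 1],
    [[0, 0, -0.02], [0, 0, 0], 1],
    [[0, 0, 0], [0, 0, 0], 1],
    [[0, 0, 0], [0, 0, 0], 1],
  ],
)

```text
t: 24.27
position: [0.5029, 0.0285, 0.0197]
tool_rot: [2.177, 2.264, 0.001]
ft_force: [0.3, -0.1, -2.1]
opening: 0.0593
grip_force: 30.0
```

Call:
servo_tool(
  motion=[
    [[0, 0, -0.03], [0, 0, 0], 1],
    [[0, 0, -0.02], [0, 0, 0], 1],
    [[0, 0, 0], [0, 0, 0], 1],
  ],
)

```text
t: 24.52
position: [0.5027, 0.0285, 0.0171]
tool_rot: [2.177, 2.264, 0.0]
ft_force: [-1.0, -1.3, 3.4]
opening: 0.0591
grip_force: 30.0
```

Call:
servo_tool(
  motion=[
    [[0, 0, 0], [0, 0, 0], 0.3],
    [[0, 0, 0], [0, 0, 0], 0.1],
    [[0, 0, 0], [0, 0, 0], 0.1],
    [[0, 0, 0], [0, 0, 0], 0.1],
    [[0, 0, 0.1], [0, 0, 0], 0.1],
    [[0, 0, 0.4], [0, 0, 0], 0.1],
    [[0, 0, 0.7], [0, 0, 0], 0.1],
    [[0, 0, 0.7], [0, 0, 0], 0.1],
  ],
)

```text
t: 25.18
position: [0.5011, 0.0288, 0.1117]
tool_rot: [-2.176, -2.263, 0.003]
ft_force: [0.4, -0.5, 0.4]
opening: 0.0845
grip_force: 0.0
```

Call:
servo_tool(
  motion=[
    [[0, 0, 0.7], [0, 0, 0], 0],
    [[0, 0, 0.7], [0, 0, 0], 0],
    [[-0.5, 0, 0.4], [0, 0, 0], 0],
    [[-0.7, 0, 0], [0, 0, 0], 0],
    [[-0.5, 0, 0], [0, 0, 0], 0],
    [[0, 0, 0], [0, 0, 0], 0],
    [[0, 0, 0], [0, 0, 0], 0],
  ],
)

```text
t: 25.77
position: [0.417, 0.0287, 0.2019]
tool_rot: [2.177, 2.263, 0.002]
ft_force: [0.3, -0.4, 0.0]
opening: 0.094
grip_force: 0.0
```

Run:
```python
from h import *
s=read_state(); print(s["t"],s["position"])
for n in("top","scene"):
    im,d=cams.get_image(n); W=cloud(n,d); cv2.imwrite(f"pics/{n}9.png",im)
    print(n,"ewer",seg(W,.55,.65,.08,.17,.11,.13),"mortar",seg(W,.46,.54,.09,.165,.05,.07),"candle",seg(W,.46,.55,-.1,-.03,.085,.099))
    print(" bowl",seg(W,.46,.55,-.02,.075,.03,.07),seg(W,.46,.55,-.02,.075,.054,.07)," lid",seg(W,.56,.65,-.11,-.01,.05,.1),seg(W,.56,.65,-.11,-.01,.083,.105))
a=cv2.imread("pics/top9.png")[155:260,180:310]; cv2.imwrite("pics/f.png",cv2.resize(a,None,fx=4.5,fy=4.5,interpolation=3))
```

```text
25.7667 [0.41698456 0.02865822 0.2019011 ]
top ewer (73, [0.5937, 0.1295], 0.0132) mortar (69, [0.5066, 0.1441], 0.0255) candle (63, [0.5068, -0.066], 0.012)
 bowl 0 0  lid (317, [0.6025, -0.0615], 0.0281) (22, [0.6007, -0.062], 0.0063)
scene ewer (51, [0.5948, 0.1298], 0.013) mortar (230, [0.4965, 0.1255], 0.0341) candle (46, [0.5072, -0.0656], 0.0141)
 bowl (228, [0.504, 0.0282], 0.0323) (17, [0.5042, 0.0275], 0.0072)  lid (220, [0.601, -0.0619], 0.0296) (17, [0.6025, -0.0615], 0.0062)
```

View pics/f.png

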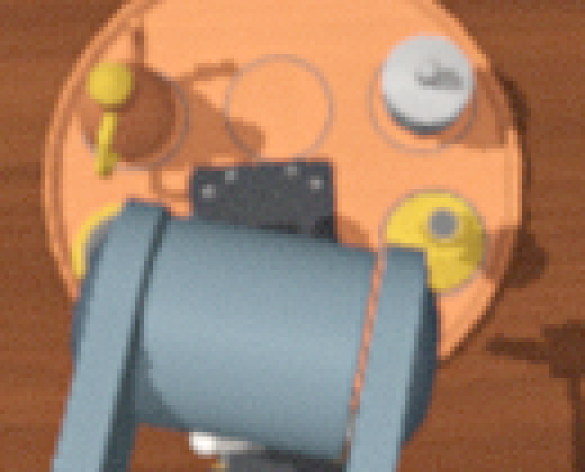

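```bash
python3 -c "
from h import *
print(sign_off())"
```

```text
the job is handed in; nothing more can be done
None
```

The job is handed in at about 26 s. The last camera check put the bowl, ewer and cup within about 3 mm of their circles' centres, with the lid seated on the cup and the mortar and candlestick where they stood. I did not re-measure the hammer or the punches at the end, but the arm never came near them.

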